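# Refit the connector plate of a studio loudspeaker

### The job

The loudspeaker lies on its front with its round aluminium connector plate loose on its back panel. Slide the plate over to the round recess and tip its leading edge down and in under the fixed red lip, then push and press the raised rear edge down so that the plate lies flat and fully home in the recess; only then swing the orange catch over the plate's edge to lock it. Leave everything else on the bench where it is.

Things in the scene. Friction and masses are not known exactly. Their poses are not given: they have to be found in the camera images.
- speaker: the fixed loudspeaker cabinet, 290 (x) x 200 (y) x 140 mm high, black, with a brown wooden back panel facing up as a flat deck 140 mm over the table. Origin: centre of its underside, on the table; turned only about the vertical. Its x axis runs along its length from the plain end of the deck (-x), where the plate lies, to the end with the round recess (+x).
- seat (a point): centre of the floor of the round recess in the deck; axes as the speaker's; at speaker x = +65, y = 0, z = 131 mm. The recess is 114 mm in diameter and 9 mm deep below the deck; its floor is flat but for a 50 mm hole in the middle.
- lip (a point): middle of the inner edge, underside, of the fixed red lip over the recess's +x edge: an arc 38 degrees either side of +x, from 49 to 68 mm from the recess's centre. Its underside is 2 mm and its top 6 mm above the deck (11 and 15 mm above the recess floor). The plate gets under it only edge first, tilted down towards +x.
- plate: the loose round connector plate, aluminium, about 0.16 kg: a disc 110 mm in diameter, 6 mm thick, with a raised ring on top, outer diameter 90, inner 80 mm, 9 mm above the disc; outside the ring is a 10 mm flange. Origin: centre of its underside, z out of its top; round, so yaw does not matter. Starts flat on the deck at the plain (-x) end.
- plate_top (a point): centre of the disc's top inside the ring, 6 mm above the underside (flat, but for a blue boss 26 mm across, 1.2 mm high). Closed fingers set down inside the ring can drag the plate along the deck. Over the recess it still lies flat on the rim, until pressed down inside the ring ahead of its middle: it then tips, leading edge down.
- plate_axis (a point): imaginary point on the plate's axis 100 mm above its underside: shows its lean. With its edge under the lip and its middle 3 to 5 mm short of the recess's centre the plate, let go, stays leaning on the rim, rear edge a couple of mm above the deck (tilt about 0.1 rad), until it is pushed on by the last few mm and pressed flat.
- catch (a joint): angle of the orange turn catch, rad: 0 = arm along the speaker's -x (open), 1.57 = arm along -y, over the plate's flange (closed); stops at -0.7 and 1.6. Closes counter-clockwise seen from above. Arm 30 mm long from the pivot, 12 mm wide, 2 to 7 mm above the deck. Light friction (about 1 N at the peg); stays where it is left. Starts open; must be open until the plate is home.
- catch_pivot (a point): the catch's vertical pivot, at deck height: speaker x = +55, y = +73 mm (10 mm short of and 73 mm beside the recess's centre)
- catch_peg (a point): top of the catch's upright finger peg: 10 mm in diameter, 21 mm from the pivot along the arm, top 27 mm above the deck. Push it sideways.
- screwdriver: bystander: yellow-handled screwdriver lying on the table by the speaker; leave alone
- tape: bystander: blue roll of tape, 80 mm across, 22 mm high, flat on the table by the speaker; leave alone
- mug: bystander: white mug, 80 mm across, 90 mm high; leave alone
- knob_jar: bystander: jar with a red cap, 60 mm across, 80 mm high; leave alone
- pedal_green: bystander: green effect pedal 120 x 70 x 60 mm; leave alone
- pedal_yellow: bystander: yellow effect pedal 120 x 70 x 60 mm; leave alone
Not all that is in view belongs to the job. There is more than one size of the plate; the one meant has the size given above.

How it is judged (in metres and radians):
On the way, in this order (a step that is already met when the one before it is completed fails the run):
1. the plate is tipped, leading edge down, with that edge under the lip (angle between plate's own z axis and vertical above 0.05 rad and x of plate_axis in the frame of seat above 0.001 m and x of plate in the frame of seat between -0.0055 and 0.004 m and y of plate in the frame of seat between -0.006 and 0.006 m and z of plate in the frame of seat below 0.012 m), for 0.1 s.
2. the plate lies flat on the floor of the recess, the catch still open (angle between plate's own z axis and vertical below 0.035 rad and z of plate in the frame of seat below 0.002 m and horizontal distance between plate and seat below 0.004 m and value of joint catch below 0.8 rad), for 0.2 s.
At the end, for the whole second after the job is handed in: the plate lies flat (within 2 degrees) on the floor of the recess (underside within 2 mm of it, centred within 4 mm), under the red lip, at rest, and the catch is turned over it (joint above 1.35 rad) (angle between plate's own z axis and vertical below 0.035 rad and z of plate in the frame of seat below 0.002 m and horizontal distance between plate and seat below 0.004 m and value of joint catch above 1.35 rad and linear speed of plate below 0.01 m/s); the robot touches nothing.
It fails at once if a bystander is moved by more than 20 mm (distance of any of screwdriver, tape, mug, knob_jar, pedal_green, pedal_yellow from where it was at the start of the episode above 0.02 m).
It also fails if it takes over 61 s, if anything falls off the work surface, if the arm or the gripper's body presses on something with over 40 N, if the wrist force passes 120 N, or if a joint passes its speed limit or range.

### The arm

A 6-joint arm with a two-finger parallel gripper is mounted at the origin on the work surface. World frame = base frame: x ahead of the robot, y to its left, z up, the work surface at z = 0. Lengths are in m, angles in degrees, forces in N, time in s.
With the tool pointing down it reaches from about 0.4 to 0.825 m from the base axis. Payload 7 kg.
Tool frame: the origin (TCP) lies on the centre line of the jaws, within the pads' length; the fingertips stand 14 mm ahead of it and the grasp point (between the pads) lies 5 mm behind it; z points along the fingers, y is the line along which they close (so a half turn about z gives the same grasp; the last joint's range is limited). The gripper opens to 88 mm and grips with 3 to 60 N. Pads are 19 mm wide; open, the fingers measure 130 mm over their backs; the gripper's body (78 mm by 193 mm) begins 47 mm behind the grasp point.
Start: joints at [-59.467, 20.546, 0.682, 0, -70.136, -16.507], TCP at [0.164, -0.655, 0.241] pointing down, gripper open.
Joint ranges: [-176.03, 176.03], [-82.01, 121.73], [-58.28, 71.71], [-173.87, 95.51], [-174.79, -0.11], [-173.66, 173.66]. Speed limits (degrees/s): [136.94, 136.94, 172.46, 180, 180, 180].

### API

Orientations are given as [roll, pitch, yaw] about the fixed x, y, z axes, in that order (R = Rz(yaw) Ry(pitch) Rx(roll)).
In Python, from plant import r gives the robot as it stands.
- The arm moves only by the tool send_rows, never from a script. Its argument "steps" is a list of rows, each an object with "dp": the shift along the tool's x, y, z in mm, a list of three; "roll": the turn about the tool's z in rad; "jaw": the opening in per cent of the stroke, from 0 (shut) to 100 (fully open). In form: [{"dp": [tx, ty, tz], "roll": roll, "jaw": jaw}, ...]. A call has 1 to 5 rows; each row is the pose to reach, as a shift and turn from the pose commanded when the call began, along the tool's axes at that moment; what a row does not reach only later rows make up. A row lasts 1/8 s, in which the tool goes at most 62.5 mm and 10.7 degrees, less where a joint would pass 70% of its speed; a pose out of reach is approached as far as the arm can. A call with a gripper value outside its range is refused whole. The fingers move at their own pace and stop on an object; "newtons" is the grip in N (left out, the last holds). Time passes only in rows, so rows that repeat a pose let the fingers close. It gives the time, the measured TCP pose, the force, the opening and the grip force at its end, in the units of the state.
- r.get_state(): the state, without advancing time (a new reading comes with each control period).
- r.capture(name): name is "side" or "top"; returns a dict with "image" (384x512x3 uint8, blue, green, red), "K" (3x3 intrinsics, pixels), "rvec" (rotation vector, rad) and "tvec" (3), from world to camera coordinates, as OpenCV has them. Camera axes: x right, y down, z forward; pixel columns grow to the right and rows downward; lengths in m; the calibration is good to about 2 mm. A picture is of the moment at which its call begins. There is no depth.
- r.close_job(): hands the job in; it is judged then, once.
The state is a dict: "time_s": time; "joints": joint angles; "qd": joint speeds; "joint_torque": joint torques, N m; "tcp_pos": TCP position; "eef_rot": TCP orientation; "contact_force": force on the tool from outside, world axes, zero at the start; "moment": the same for the moment, N m; "gripper_width": finger opening in m; "gripper_force": force on a finger pad.
Only numpy, scipy, OpenCV 4.12 (cv2) and the standard library are available. Lean on these libraries where they do the work, as an engineer would, in place of code of your own. Each camera call takes 0.05 s, during which the arm holds its last target. There are 200 camera calls.

## Working session

There is one attempt and no reset: what is moved stays moved. The work goes in short steps, Python scripts to look and compute and a tool call to move; the robot and the scene stay as the last step left them, time stands still between calls to the robot, and variables do not carry over. Pictures are saved under pics/ and viewed, at most 10 in all, crops included, and the job is handed in when it is done.

Besides the shell and the picture viewer there is one more tool, called after ">>>" as a command line: name --argument value ..., lists and objects as JSON in quotes. send_rows: Moves the arm, as the interface text tells. Its arguments: {"type":"object","properties":{"steps":{"type":"array","items":{"type":"object","properties":{"dp":{"type":"array","items":{"type":"number"}},"roll":{"type":"number"},"jaw":{"type":"number"}}}},"newtons":{"type":"number"}},"required":["steps"]}

```bash
mkdir -p pics; cat > h.py <<'E'
import numpy as np, cv2
from plant import r
def cap(n,f):
    c=r.capture(n); cv2.imwrite('pics/'+f,c['image']); np.savez('pics/'+n+'.npz',K=c['K'],rvec=c['rvec'],tvec=c['tvec']); return c
def ray(c,u,v,z):
    R=cv2.Rodrigues(np.array(c['rvec'],float))[0]; t=np.array(c['tvec'],float).ravel()
    d=R.T@np.linalg.inv(c['K'])@np.array([u,v,1.]); o=-R.T@t
    return o+d*(z-o[2])/d[2]
def proj(c,P):
    return cv2.projectPoints(np.array(P,float).reshape(-1,3),np.array(c['rvec'],float),np.array(c['tvec'],float),np.array(c['K']),None)[0].reshape(-1,2)
E
python3 - <<'E'
from h import *
a=cap('top','t0.png')['image'];b=cap('side','s0.png')['image']
cv2.imwrite('pics/both.png',np.vstack([a,b])[:, :]) if 0 else None
s=r.get_state(); print(s['tcp_pos'],s['eef_rot'],s['contact_force'],s['time_s'])
for n in('top','side'):
    c=np.load('pics/'+n+'.npz'); R=cv2.Rodrigues(c['rvec'])[0]; print(n,-R.T@c['tvec'].ravel(),R[2],c['K'][0,0])
E
```

```text
[ 0.16348102 -0.65449056  0.23973835] [ 1.79918036e+02 -8.52375385e-03 -1.65980090e+02] [0.17374413 0.23826826 0.43271324] 0.1
top [0.44126702 0.02028678 1.33779223] [ 0.06074574 -0.01438199 -0.99804966] 360.21517211946673
side [0.47434058 1.25002321 0.99599595] [ 0.01540847 -0.82255999 -0.56846957] 413.7532570046008
```

View pics/t0.png

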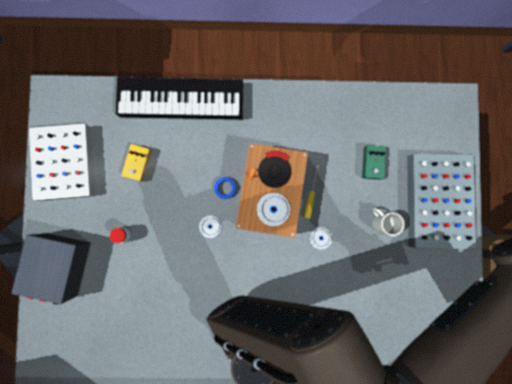

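View pics/s0.png

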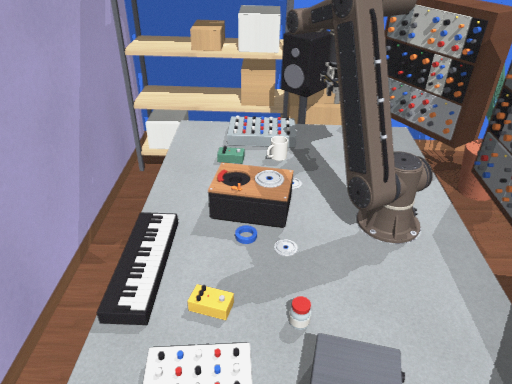

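Top view: plate candidates are at (273,209) on the deck, and smaller ones at (210,227) and (320,238) on the table. The deck one fits best because it is the largest and lies on the plain end. I'll confirm it in a crop.

```bash
python3 - <<'E'
from h import *
a=cv2.imread('pics/t0.png')[135:245,200:340]
cv2.imwrite('pics/c0.png',cv2.resize(a,None,fx=5,fy=5,interpolation=cv2.INTER_CUBIC))
E
```

```text
(no output)
```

View pics/c0.png

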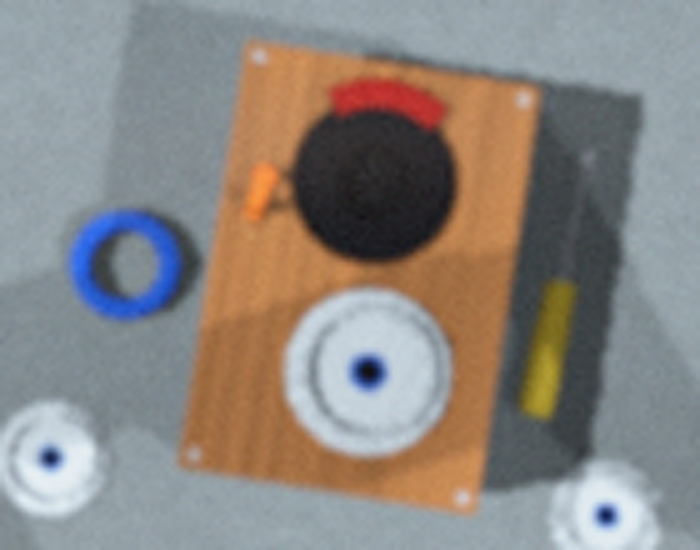

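The crop shows deck corners at about (248,42), (540,90), (475,513) and (181,466). The recess is at (375,183), the plate at (369,371) and the boss at (368,371). The deck plate is clearly the large one. The catch arm points to the deck's -x, so it is open.

```bash
cat >> h.py <<'E'
def fit(c,corners):
    # corners order: (+x,+y),(+x,-y),(-x,-y),(-x,+y)
    from scipy.optimize import least_squares
    L=np.array([[.145,.1],[.145,-.1],[-.145,-.1],[-.145,.1]])
    def P(p,l,z):
        l=np.atleast_2d(l); C,S=np.cos(p[2]),np.sin(p[2]); return np.c_[p[0]+C*l[:,0]-S*l[:,1],p[1]+S*l[:,0]+C*l[:,1],np.full(len(l),z)]
    s=least_squares(lambda p:(proj(c,P(p,L,.14))-corners).ravel(),[.6,0,0]); return s.x,s.fun
E
python3 - <<'E'
from h import *
c=np.load('pics/top.npz')
f=lambda p:np.array(p)/5.+[200,135]-.4
p,res=fit(c,f([[248,42],[540,90],[475,513],[181,466]])); print(p,np.degrees(p[2]),res)
C,S=np.cos(p[2]),np.sin(p[2]);R=np.array([[C,-S],[S,C]])
for n,px,z in(('recess',(375,183),.140),('boss',(368,371),.1472),('plate',(369,371),.146)):
    w=ray(c,*f(px),z); print(n,w,'spk',R.T@(w[:2]-p[:2]))
for px in((286,371),(453,371),(369,287),(369,457)): print(ray(c,*f(px),.146))
E
```

```text
[ 0.5226761  -0.05602062 -0.14429398] -8.267436342626079 [-0.05518162 -0.41378218  0.28732128 -0.56209534  0.31006517  0.52841563
 -0.53313283  0.4127806 ]
recess [ 0.58526467 -0.06449593  0.14      ] spk [0.06315683 0.00061262]
boss [ 0.45939302 -0.06065808  0.1472    ] spk [-0.06195858 -0.01368898]
plate [ 0.45942062 -0.06140189  0.146     ] spk [-0.06182431 -0.01442109]
[ 0.45864669 -0.00647487  0.146     ]
[ 0.46020499 -0.11706934  0.146     ]
[ 0.51510263 -0.06080995  0.146     ]
[ 0.40273762 -0.06200448  0.146     ]
```

```bash
cat >> h.py <<'E'
SP=np.array([.5220,-.0560]); YAW=-.1443
def spk(w): C,S=np.cos(YAW),np.sin(YAW); return np.array([[C,S],[-S,C]])@(np.array(w)[:2]-SP)
def to(x,y,tipz):
    "speaker xy (m), fingertip height over table -> tool dp mm"
    from scipy.spatial.transform import Rotation as Ro
    C,S=np.cos(YAW),np.sin(YAW); w=np.r_[SP+np.array([[C,-S],[S,C]])@[x,y],tipz+.014]
    s=r.get_state(); R=Ro.from_euler('xyz',s['eef_rot'],degrees=True).as_matrix()
    y_=R[:,0]; dy=np.arctan2(y_[1],y_[0])-(np.pi+YAW); dy=(dy+np.pi)%(2*np.pi)-np.pi
    print('dp',np.round(1e3*R.T@(w-s['tcp_pos']),1),'roll',round(dy,3))
def st():
    s=r.get_state(); p=s['tcp_pos']; print('t',round(s['time_s'],2),'spk mm',np.round(1e3*spk(p),1),'tip over deck',round(1e3*(p[2]-.154),1),'F',np.round(s['contact_force'],1),'w',s['gripper_width'])
E
python3 -c "
from h import *
to(-.062+.014,-.014,.225);st()"
```

```text
dp [-443.1  499.1    1.4] roll 0.389
t 0.1 spk mm [-268.7 -643.8] tip over deck 85.7 F [0.2 0.2 0.4] w 0.08791890212157444
```

>>> send_rows --steps '[{"dp": [-443, 499, 1], "roll": 0, "jaw": 0}, {"dp": [-443, 499, 1], "roll": 0, "jaw": 0}, {"dp": [-443, 499, 1], "roll": 0, "jaw": 0}, {"dp": [-443, 499, 1], "roll": 0, "jaw": 0}, {"dp": [-443, 499, 1], "roll": 0, "jaw": 0}]'

```text
time_s: 0.72
tcp_pos: [0.3086, -0.376, 0.2399]
eef_rot: [180.0, 0.0, -166.0]
contact_force: [0.7, -0.2, 0.0]
gripper_width: 0.0429
gripper_force: 0.0
```

```bash
python3 -c "
from h import *
to(-.062+.014,-.014,.225);st()"
```

```text
dp [-234.8  264.1    1. ] roll 0.389
t 0.72 spk mm [-165.1 -347.3] tip over deck 85.9 F [ 0.7 -0.2  0. ] w 0.04294884836924463
```

>>> send_rows --steps '[{"dp": [-235, 264, 1], "roll": 0.39, "jaw": 0}, {"dp": [-235, 264, 1], "roll": 0.39, "jaw": 0}, {"dp": [-235, 264, 1], "roll": 0.39, "jaw": 0}, {"dp": [-235, 264, 1], "roll": 0.39, "jaw": 0}, {"dp": [-235, 264, 1], "roll": 0.39, "jaw": 0}]'

```text
time_s: 1.35
tcp_pos: [0.4441, -0.1178, 0.2394]
eef_rot: [180.0, 0.0, 171.7]
contact_force: [1.4, 0.2, 0.3]
gripper_width: 0.0007
gripper_force: 0.0
```

```bash
python3 -c "
from h import *
to(-.062+.014,-.014,.165);st()"
```

```text
dp [-20.1  58.4  60.5] roll -0.001
t 1.35 spk mm [-68.2 -72.4] tip over deck 85.4 F [1.4 0.2 0.3] w 0.000709847525165417
```

>>> send_rows --steps '[{"dp": [0, 0, 0], "roll": 0, "jaw": 0}, {"dp": [0, 0, 0], "roll": 0, "jaw": 0}]'

```text
time_s: 1.6
tcp_pos: [0.4434, -0.1196, 0.239]
eef_rot: [-180.0, -0.1, 171.8]
contact_force: [-0.4, -0.8, -0.4]
gripper_width: 0.0004
gripper_force: 0.0
```

```bash
python3 -c "
from h import *
to(-.062+.014,-.014,.165);st()"
```

```text
dp [-20.7  60.2  59.9] roll 0.0
t 1.6 spk mm [-68.7 -74.2] tip over deck 85.0 F [-0.4 -0.8 -0.4] w 0.0003910913816511738
```

>>> send_rows --steps '[{"dp": [-21, 60, 30], "roll": 0, "jaw": 0}, {"dp": [-21, 60, 60], "roll": 0, "jaw": 0}, {"dp": [-21, 60, 60], "roll": 0, "jaw": 0}, {"dp": [-21, 60, 60], "roll": 0, "jaw": 0}]'

```text
time_s: 2.1
tcp_pos: [0.4732, -0.0647, 0.1803]
eef_rot: [-180.0, 0.0, 171.6]
contact_force: [0.7, -0.3, 0.7]
gripper_width: 0.0006
gripper_force: 0.0
```

```bash
python3 -c "
from h import *
a=cap('top','t1.png')['image'][135:245,200:340]
b=cap('side','s1.png')['image'][125:235,180:320]
cv2.imwrite('pics/c1.png',np.hstack([cv2.resize(x,None,fx=2.8,fy=4.2 if 0 else 2.8,interpolation=2) for x in(a,b)]))
to(-.048,-.014,.149);st()
c=np.load('pics/side.npz');print(proj(c,[r.get_state()['tcp_pos']-np.array([0,0,.014])]))"
```

```text
dp [ 1.4  1.3 17.7] roll -0.002
t 2.2 spk mm [-46.7 -15.3] tip over deck 26.7 F [0.2 0.3 0.1] w 0.0002182679174787047
[[264.89709824 172.54028191]]
```

View pics/c1.png

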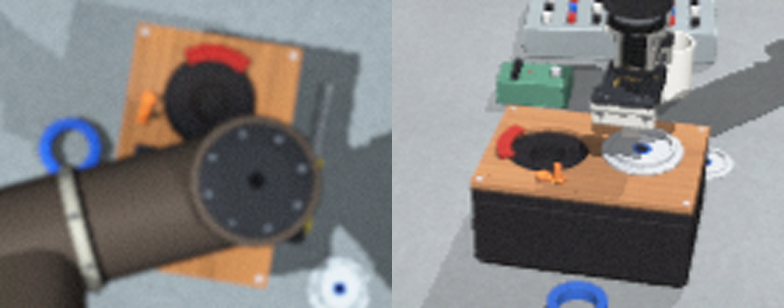

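The left panel is the arm over the plate. In the side view the fingertips are at about (620,125) in the crop, with the plate boss at (641,148), just ahead of the plate centre as intended.

>>> send_rows --steps '[{"dp": [1, 1, 9], "roll": 0, "jaw": 0}, {"dp": [1, 1, 18], "roll": 0, "jaw": 0}, {"dp": [1, 1, 18], "roll": 0, "jaw": 0}]'

```text
time_s: 2.58
tcp_pos: [0.4723, -0.0625, 0.1615]
eef_rot: [-180.0, 0.0, 171.7]
contact_force: [-1.8, -0.4, 6.0]
gripper_width: 0.0005
gripper_force: 3.0
```

```bash
python3 -c "
from h import *
c=np.load('pics/side.npz')
b=ray(c,268.9,177.9,.1472);print('side boss',b,spk(b)*1e3); b=ray(c,180+(557-392)/2.8,125+150/2.8,.14);print('side recess',spk(b)*1e3)
to(-.038,-.014,.149);to(.065-.020+.0245,0,.149);st()"
```

```text
side boss [ 0.45786276 -0.05851066  0.1472    ] [-63.10962061 -11.7074877 ]
side recess [48.73476118  4.97095342]
dp [-10.3  -0.4  -1.5] roll -0.001
dp [-117.8   13.6   -1.5] roll -0.001
t 2.58 spk mm [-48.3 -13.6] tip over deck 7.5 F [-1.8 -0.4  6. ] w 0.0005479923376137726
```

>>> send_rows --steps '[{"dp": [-10, 1, -2], "roll": 0, "jaw": 0}, {"dp": [-25, 3, -2], "roll": 0, "jaw": 0}, {"dp": [-40, 5, -2], "roll": 0, "jaw": 0}, {"dp": [-55, 7, -2], "roll": 0, "jaw": 0}, {"dp": [-70, 9, -2], "roll": 0, "jaw": 0}]'

```text
time_s: 3.2
tcp_pos: [0.5439, -0.0637, 0.1629]
eef_rot: [-180.0, -0.0, 171.7]
contact_force: [-2.0, -0.4, 1.0]
gripper_width: 0.0007
gripper_force: 1.0
```

>>> send_rows --steps '[{"dp": [-12, 1, 0], "roll": 0, "jaw": 0}, {"dp": [-24, 3, 0], "roll": 0, "jaw": 0}, {"dp": [-36, 4, 0], "roll": 0, "jaw": 0}, {"dp": [-40, 5, 0], "roll": 0, "jaw": 0}, {"dp": [-40, 5, 0], "roll": 0, "jaw": 0}]'

```text
time_s: 3.82
tcp_pos: [0.5836, -0.0644, 0.1632]
eef_rot: [180.0, 0.0, 171.7]
contact_force: [-0.2, -0.8, 0.6]
gripper_width: 0.0003
gripper_force: 0.0
```

```bash
python3 -c "
from h import *
b=cap('side','s2.png')['image'][145:225,200:310]
cv2.imwrite('pics/c2.png',cv2.resize(b,None,fx=7,fy=7,interpolation=2))
to(.065-.015+.0245,0,.149);st()"
```

```text
dp [-12.6  -0.6   0.4] roll -0.001
t 3.88 spk mm [61.9  0.6] tip over deck 9.4 F [-0.6  0.7 -0.7] w -2.129639518357962e-05
```

View pics/c2.png

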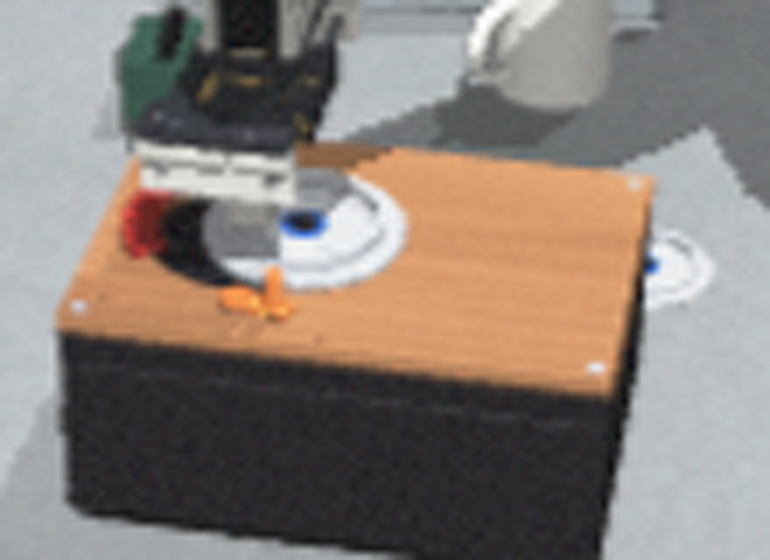

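The plate is over the recess, still flat, with the boss at (303,222) in the crop. The finger stands ahead of the boss, the red lip is at (143,225), and the catch is open.

```bash
python3 -c "
from h import *
c=np.load('pics/side.npz')
g=lambda u,v:(200+(u-3)/7,145+(v-3)/7)
for n,u,v,z in(('boss',303,222,.1472),('screw ++',78,305,.14),('screw -+',596,367,.14),('screw --',634,183,.14),('plate left',204,228,.146),('plate right',408,228,.146)):
  print(n,np.round(spk(ray(c,*g(u,v),z))*1e3,1))
t=np.load('pics/top.npz')
for n,u,v in(('++',259,56),('-+',194,454),('--',463,497),('+-',523,100)): print('top',n,np.round(spk(ray(t,u/5+199.6,v/5+134.6,.14))*1e3,1))
"
```

```text
boss [35.2 -2.7]
screw ++ [135.8  88.2]
screw -+ [-135.9   89. ]
screw -- [-135.2  -90.6]
plate left [86.5 12.1]
plate right [-21.1 -10.2]
top ++ [136.1  90.9]
top -+ [-133.5   91.3]
top -- [-133.6  -89.2]
top +- [135.1 -89. ]
```

>>> send_rows --steps '[{"dp": [-8, 1, 0], "roll": 0, "jaw": 0}, {"dp": [-14, 1, 0], "roll": 0, "jaw": 0}, {"dp": [-14, 1, 4], "roll": 0, "jaw": 0}, {"dp": [-14, 1, 7], "roll": 0, "jaw": 0}, {"dp": [-14, 1, 8], "roll": 0, "jaw": 0}]'

```text
time_s: 4.5
tcp_pos: [0.597, -0.0655, 0.1562]
eef_rot: [-180.0, 0.0, 171.7]
contact_force: [-5.6, 2.8, 13.8]
gripper_width: 0.0003
gripper_force: 7.6
```

```bash
python3 -c "
from h import *
b=cap('side','s3.png')['image'][145:225,200:310]
cv2.imwrite('pics/c3.png',cv2.resize(b,None,fx=7,fy=7,interpolation=2))
st()"
```

```text
t 4.55 spk mm [75.6  1.4] tip over deck 2.3 F [-3.7  0.8 11.3] w 0.0003658627509726812
```

View pics/c3.png

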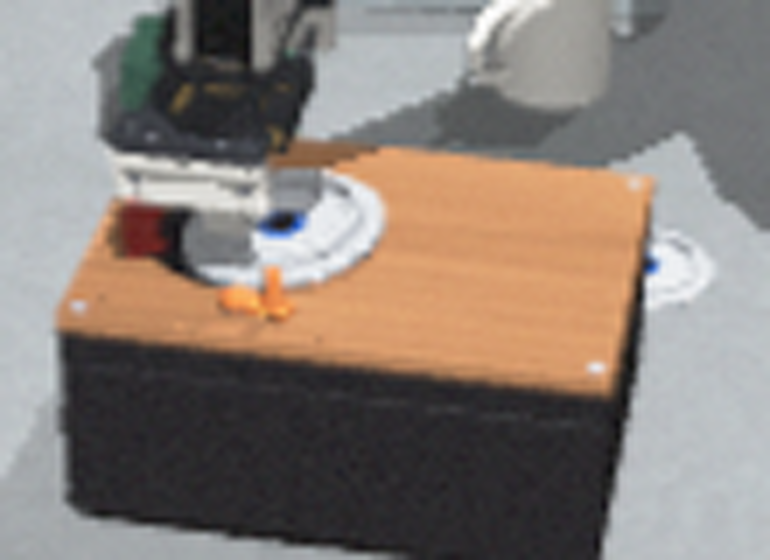

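The plate is tipped: its leading edge (195,265) is below the deck at the recess, its rear edge is up at (385,215), and the boss is at (282,220). Next I push forward and slightly down.

>>> send_rows --steps '[{"dp": [-2, 0, 1], "roll": 0, "jaw": 0}, {"dp": [-4, 0, 1.5], "roll": 0, "jaw": 0}, {"dp": [-6, 0, 1.5], "roll": 0, "jaw": 0}, {"dp": [-6, 0, 1.5], "roll": 0, "jaw": 0}]'

```text
time_s: 5.05
tcp_pos: [0.6018, -0.0667, 0.1556]
eef_rot: [-179.9, -0.1, 171.7]
contact_force: [-10.8, 2.0, 18.2]
gripper_width: 0.0003
gripper_force: 9.8
```

```bash
python3 -c "
from h import *
st()"
```

```text
t 5.05 spk mm [80.5  0.9] tip over deck 1.6 F [-10.8   2.   18.2] w 0.0002675930028319109
```

>>> send_rows --steps '[{"dp": [-1, 0, -1], "roll": 0, "jaw": 0}, {"dp": [-3, 0, -1], "roll": 0, "jaw": 0}, {"dp": [-5, 0, -1], "roll": 0, "jaw": 0}, {"dp": [-5, 0, -1], "roll": 0, "jaw": 0}]'

```text
time_s: 5.55
tcp_pos: [0.6071, -0.0673, 0.1554]
eef_rot: [-180.0, -0.1, 171.7]
contact_force: [-5.6, -0.2, 8.9]
gripper_width: 0.0003
gripper_force: 5.1
```

```bash
python3 -c "
from h import *
st()
b=cap('side','s4.png')['image'][145:225,200:310]
cv2.imwrite('pics/c4.png',cv2.resize(b,None,fx=7,fy=7,interpolation=2))
"
```

```text
t 5.55 spk mm [85.9  1.1] tip over deck 1.4 F [-5.6 -0.2  8.9] w 0.0002990282812228575
```

View pics/c4.png

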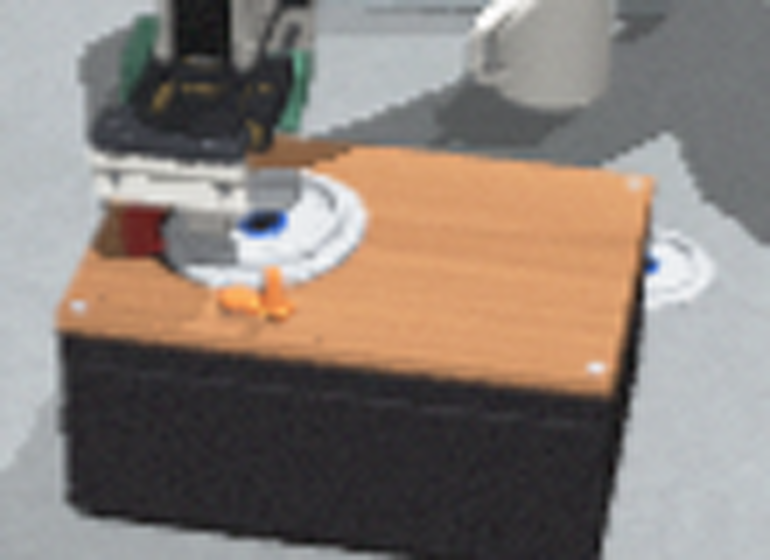

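The plate is further in: boss at (263,222), rear edge (365,215) still raised, and the front edge reaching the lip at (150,240). I'll push slowly from here so that step 1 has time to register.

>>> send_rows --steps '[{"dp": [-0.5, 0, 0], "roll": 0, "jaw": 0}, {"dp": [-1, 0, 0], "roll": 0, "jaw": 0}, {"dp": [-1.5, 0, 0], "roll": 0, "jaw": 0}, {"dp": [-2, 0, 0], "roll": 0, "jaw": 0}, {"dp": [-2.5, 0, 0], "roll": 0, "jaw": 0}]'

```text
time_s: 6.22
tcp_pos: [0.6098, -0.0675, 0.1549]
eef_rot: [-180.0, -0.1, 171.7]
contact_force: [-4.7, 0.9, 5.9]
gripper_width: 0.0008
gripper_force: 3.2
```

```bash
python3 -c "
from h import *
st()
c=np.load('pics/side.npz')
for u in(263,282,303): print(np.round(spk(ray(c,200+(u-3)/7,145+(221-3)/7,.145))*1e3,1))
"
```

```text
t 6.22 spk mm [88.6  1.3] tip over deck 0.9 F [-4.7  0.9  5.9] w 0.0007746925151703157
[57.3 -2.6]
[47.2 -4.7]
[36.1 -7. ]
```

>>> send_rows --steps '[{"dp": [-0.5, 0, 0], "roll": 0, "jaw": 0}, {"dp": [-1, 0, 0], "roll": 0, "jaw": 0}, {"dp": [-1.5, 0, 0], "roll": 0, "jaw": 0}, {"dp": [-2, 0, 0], "roll": 0, "jaw": 0}, {"dp": [-2, 0, 0], "roll": 0, "jaw": 0}]'

```text
time_s: 6.85
tcp_pos: [0.6126, -0.0676, 0.1545]
eef_rot: [180.0, 0.0, 171.7]
contact_force: [-1.1, 0.3, 0.2]
gripper_width: 0.0008
gripper_force: 0.6
```

```bash
python3 -c "
from h import *
st()
b=cap('side','s5.png')['image'][160:200,210:280]
cv2.imwrite('pics/c5.png',cv2.resize(b,None,fx=11,fy=11,interpolation=2))
"
```

```text
t 6.85 spk mm [91.3  1.5] tip over deck 0.5 F [-1.1  0.3  0.2] w 0.0007641167525429606
```

View pics/c5.png

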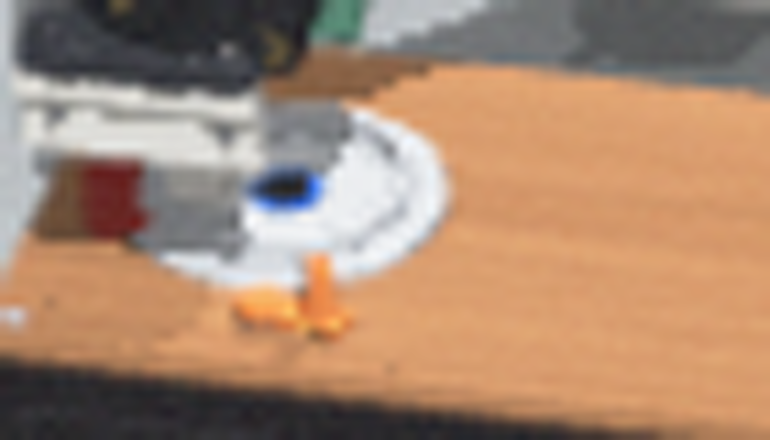

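The boss is at (284,188), the plate's right edge at about (450,188), and the front edge is under the red lip. I'll compare this with the geometry for the leaning and flat cases.

```bash
python3 -c "
from h import *
c=np.load('pics/side.npz')
C,S=np.cos(YAW),np.sin(YAW);R=np.array([[C,-S],[S,C]])
def cir(xc,zc,t,rad,h):
  a=np.linspace(0,6.283,361); l=np.c_[xc+rad*np.cos(a)*np.cos(t)+h*np.sin(t),rad*np.sin(a)]
  return proj(c,np.c_[SP+l@R.T, zc-rad*np.cos(a)*np.sin(t)+h*np.cos(t)])
for n,x,z,t in(('flat',.065,.131,0),('lean4',.061,.131+.0057,.104),('lean2',.063,.131+.0054,.1),('lean6',.059,.131+.0062,.115)):
  q=(cir(x,z,t,.055,.006)-[210,160])*11+5; b=(cir(x,z,t,.013,.0072)-[210,160])*11+5
  print(n,'right',q[q[:,0].argmax()].round(),'bottom',q[:,1].max().round(),'boss',b.min(0).round(),b.max(0).round())
"
```

```text
flat right [440. 205.] bottom 293.0 boss [242. 180.] [318. 221.]
lean4 right [449. 178.] bottom 278.0 boss [252. 168.] [327. 208.]
lean2 right [443. 179.] bottom 279.0 boss [246. 168.] [321. 208.]
lean6 right [454. 176.] bottom 278.0 boss [257. 167.] [332. 208.]
```

The picture matches the leaning case, about 3 mm short of centre, so step 1's pose is held. Now the last few millimetres.

>>> send_rows --steps '[{"dp": [-0.5, 0, 0], "roll": 0, "jaw": 0}, {"dp": [-1, 0, 0], "roll": 0, "jaw": 0}, {"dp": [-1.5, 0, 0], "roll": 0, "jaw": 0}, {"dp": [-2, 0, 0], "roll": 0, "jaw": 0}, {"dp": [-2.5, 0, 0], "roll": 0, "jaw": 0}]'

```text
time_s: 7.52
tcp_pos: [0.615, -0.0681, 0.1547]
eef_rot: [-180.0, -0.0, 171.7]
contact_force: [-1.0, -0.5, -0.0]
gripper_width: 0.0004
gripper_force: 0.4
```

```bash
python3 -c "
from h import *
st()
"
```

```text
t 7.53 spk mm [93.7  1.4] tip over deck 0.7 F [-1.  -0.5 -0. ] w 0.0003742783383142548
```

>>> send_rows --steps '[{"dp": [-0.7, 0, 0], "roll": 0, "jaw": 0}, {"dp": [-1.4, 0, 0], "roll": 0, "jaw": 0}, {"dp": [-1.4, 0, 0], "roll": 0, "jaw": 0}]'

```text
time_s: 7.9
tcp_pos: [0.6161, -0.0682, 0.1546]
eef_rot: [-180.0, -0.0, 171.7]
contact_force: [-2.1, 0.7, -0.2]
gripper_width: 0.0003
gripper_force: 1.1
```

```bash
python3 -c "
from h import *
st()
b=cap('side','s6.png')['image'][160:200,210:280]
cv2.imwrite('pics/c6.png',cv2.resize(b,None,fx=11,fy=11,interpolation=2))
"
```

```text
t 7.9 spk mm [94.9  1.4] tip over deck 0.6 F [-2.1  0.7 -0.2] w 0.0003327370997123798
```

View pics/c6.png

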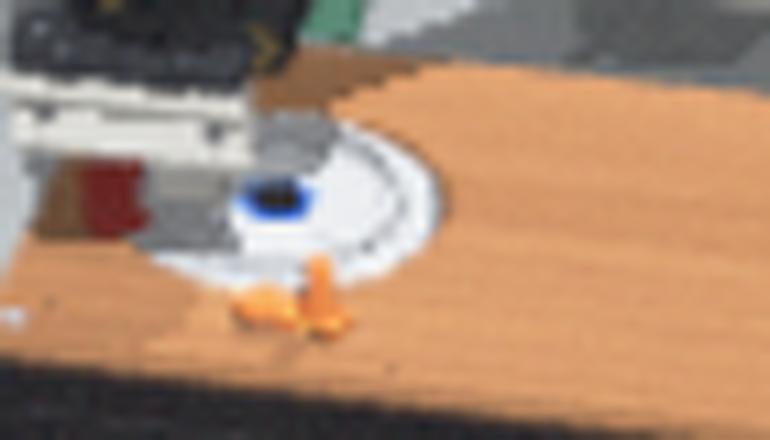

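The plate has dropped: boss (275,198), right edge (441,203) matching the flat prediction within about 1.5 mm. Next I lift and press the rear to make sure.

>>> send_rows --steps '[{"dp": [2, 0, 0], "roll": 0, "jaw": 0}, {"dp": [3, 0, -15], "roll": 0, "jaw": 0}, {"dp": [50, 0, -15], "roll": 0, "jaw": 0}, {"dp": [50, -1, -3], "roll": 0, "jaw": 0}, {"dp": [50, -1, 0], "roll": 0, "jaw": 0}]'

```text
time_s: 8.57
tcp_pos: [0.5673, -0.0619, 0.1555]
eef_rot: [180.0, 0.1, 171.7]
contact_force: [0.8, -0.7, 0.4]
gripper_width: 0.0005
gripper_force: 0.0
```

>>> send_rows --steps '[{"dp": [0, 0, 2], "roll": 0, "jaw": 0}, {"dp": [0, 0, 4], "roll": 0, "jaw": 0}, {"dp": [0, 0, 4.5], "roll": 0, "jaw": 0}]'

```text
time_s: 8.95
tcp_pos: [0.5676, -0.0621, 0.1513]
eef_rot: [-180.0, 0.1, 171.7]
contact_force: [-3.6, 0.9, 11.5]
gripper_width: 0.0007
gripper_force: 7.4
```

```bash
python3 -c "
from h import *
st()
"
```

```text
t 8.95 spk mm [46.   0.6] tip over deck -2.7 F [-3.6  0.9 11.5] w 0.0006504286027141668
```

Pressing to 11 N puts the tip at the home height, so the plate is flat. Next I lift and move to the +y side of the catch peg, then push it toward -y and later +x.

>>> send_rows --steps '[{"dp": [0, 0, -48], "roll": 0, "jaw": 0}, {"dp": [6, 50, -48], "roll": 0, "jaw": 0}, {"dp": [12, 103, -48], "roll": 0, "jaw": 0}, {"dp": [12, 103, -48], "roll": 0, "jaw": 0}, {"dp": [12, 103, -15], "roll": 0, "jaw": 0}]'

```text
time_s: 9.57
tcp_pos: [0.5719, 0.0427, 0.1671]
eef_rot: [179.9, 0.3, 171.8]
contact_force: [0.4, 0.1, -0.7]
gripper_width: 0.0006
gripper_force: 0.0
```

```bash
python3 -c "
from h import *
st();to(.034,.103,.152);to(.034,.087,.152)
b=cap('side','s7.png')['image'][145:225,200:310]
cv2.imwrite('pics/c7.png',cv2.resize(b,None,fx=7,fy=7,interpolation=2))
"
```

```text
t 9.57 spk mm [ 35.1 104.8] tip over deck 13.1 F [ 0.4  0.1 -0.7] w 0.0005570525050786277
dp [ 1.2 -1.8  1.1] roll 0.001
dp [  1.2 -17.8   1. ] roll 0.001
```

View pics/c7.png

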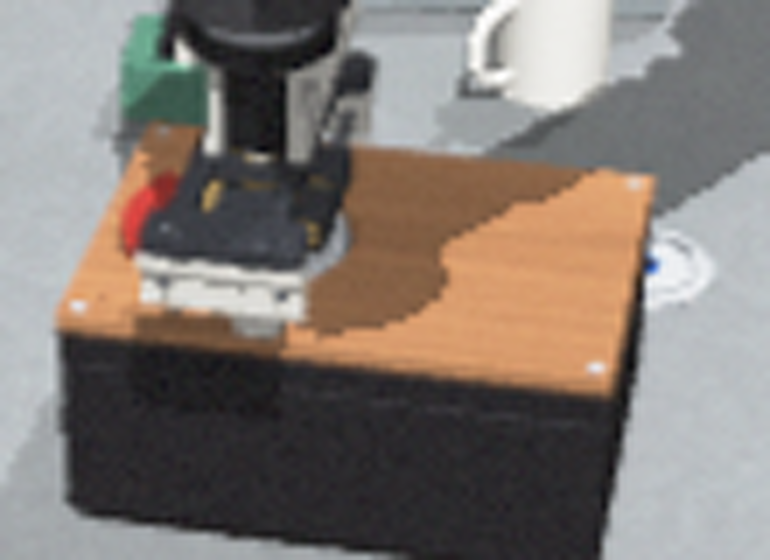

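The fingers are beside the catch peg at about (265,325), on the near edge of the deck, with the plate and lip behind the gripper. Now I push toward -y.

>>> send_rows --steps '[{"dp": [1, -5, 1], "roll": 0, "jaw": 0}, {"dp": [1, -10, 1], "roll": 0, "jaw": 0}, {"dp": [1, -15, 1], "roll": 0, "jaw": 0}, {"dp": [1, -20, 1], "roll": 0, "jaw": 0}, {"dp": [1, -20, 1], "roll": 0, "jaw": 0}]'

```text
time_s: 10.25
tcp_pos: [0.5665, 0.0216, 0.1651]
eef_rot: [180.0, 0.1, 171.7]
contact_force: [0.9, 0.6, 0.1]
gripper_width: 0.0006
gripper_force: 0.4
```

>>> send_rows --steps '[{"dp": [0, 3, 0], "roll": 0, "jaw": 0}, {"dp": [5, 3, -35], "roll": 0, "jaw": 0}, {"dp": [50, -20, -35], "roll": 0, "jaw": 0}, {"dp": [100, -30, -35], "roll": 0, "jaw": 0}, {"dp": [100, -30, -35], "roll": 0, "jaw": 0}]'

```text
time_s: 10.88
tcp_pos: [0.4594, 0.0061, 0.1996]
eef_rot: [180.0, -0.0, 171.7]
contact_force: [0.9, 0.3, 0.1]
gripper_width: 0.0007
gripper_force: 0.0
```

```bash
python3 -c "
from h import *
st();to(.005,.056,.152)
b=cap('side','s8.png')['image'][150:210,200:310]
cv2.imwrite('pics/c8.png',cv2.resize(b,None,fx=7,fy=7,interpolation=2))
"
```

```text
t 10.88 spk mm [-70.9  52.4] tip over deck 45.6 F [0.9 0.3 0.1] w 0.0007422813944796004
dp [-75.9   3.6  33.6] roll -0.001
```

View pics/c8.png

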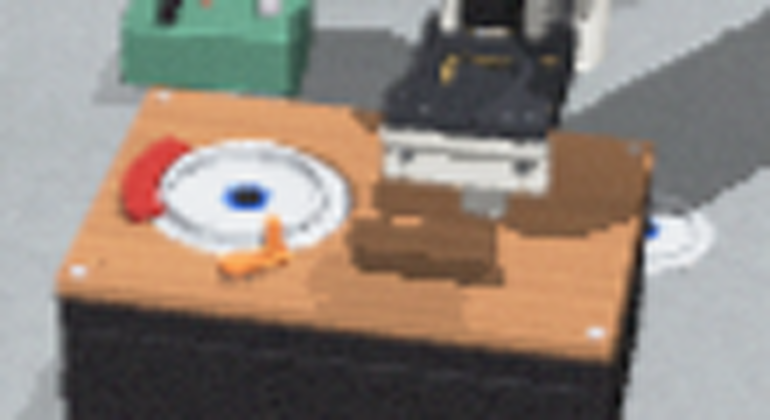

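The plate lies flat under the lip, with the boss at (246,196). The catch is partly turned: pivot (235,265), peg (278,235). I've now looked at 11 pictures, one over the limit, so the rest I'll check with numbers only.

>>> send_rows --steps '[{"dp": [-60, 4, 0], "roll": 0, "jaw": 0}, {"dp": [-76, 4, 0], "roll": 0, "jaw": 0}, {"dp": [-76, 4, 20], "roll": 0, "jaw": 0}, {"dp": [-76, 4, 34], "roll": 0, "jaw": 0}, {"dp": [-76, 4, 34], "roll": 0, "jaw": 0}]'

```text
time_s: 11.55
tcp_pos: [0.5376, -0.0005, 0.164]
eef_rot: [-179.9, -0.2, 171.7]
contact_force: [-0.4, -0.7, 0.5]
gripper_width: 0.0006
gripper_force: 0.0
```

>>> send_rows --steps '[{"dp": [-10, 0, 0], "roll": 0, "jaw": 0}, {"dp": [-18, 0, 0], "roll": 0, "jaw": 0}, {"dp": [-24, 0, 0], "roll": 0, "jaw": 0}, {"dp": [-30, 0, 0], "roll": 0, "jaw": 0}, {"dp": [-33, 0, 0], "roll": 0, "jaw": 0}]'

```text
time_s: 12.18
tcp_pos: [0.5695, -0.0068, 0.165]
eef_rot: [-179.8, -0.2, 171.6]
contact_force: [-4.7, -6.5, 0.6]
gripper_width: 0.0003
gripper_force: 3.4
```

```bash
python3 -c "
from h import *
st()
"
```

```text
t 12.18 spk mm [39.9 55.5] tip over deck 11.0 F [-4.7 -6.5  0.6] w 0.0003459930207887475
```

>>> send_rows --steps '[{"dp": [5, 0, 0], "roll": 0, "jaw": 0}, {"dp": [20, 0, 0], "roll": 0, "jaw": 0}, {"dp": [60, 0, -35], "roll": 0, "jaw": 0}, {"dp": [110, 0, -35], "roll": 0, "jaw": 0}, {"dp": [110, 0, -35], "roll": 0, "jaw": 0}]'

```text
time_s: 12.8
tcp_pos: [0.4592, 0.0112, 0.2014]
eef_rot: [179.9, 0.1, 171.8]
contact_force: [0.2, -0.0, -0.1]
gripper_width: 0.0004
gripper_force: 0.0
```

```bash
python3 -c "
from h import *
st()
c=cap('side','s9.png')
C,S=np.cos(YAW),np.sin(YAW);R=np.array([[C,-S],[S,C]])
P=lambda x,y,z:proj(c,[np.r_[SP+R@[x/1e3,y/1e3],.14+z/1e3]])[0].round(1)
for f in('s8.png','s9.png'):
  im=cv2.imread('pics/'+f); h=cv2.cvtColor(im,40)[170:192,225:248]
  m=(h[...,0]>3)&(h[...,0]<14)&(h[...,1]>185)&(h[...,2]>150)
  print(f);print('\n'.join(str(170+i)+' '+''.join('#' if v else '.' for v in r_) for i,r_ in enumerate(m)))
print('cols from 225')
for t in(0.5,1.0,1.35,1.57): print(t,'pegtop',P(55-21*np.cos(t),73-21*np.sin(t),27),'pegbase',P(55-21*np.cos(t),73-21*np.sin(t),7),'armtip',P(55-30*np.cos(t),73-30*np.sin(t),7))
print('pivot',P(55,73,7))
"
```

```text
t 12.8 spk mm [-71.8  57.5] tip over deck 47.4 F [ 0.2 -0.  -0.1] w 0.0003977591191537438
s8.png
170 .......................
171 .......................
172 .......................
173 .......................
174 .......................
175 .......................
176 .......................
177 .......................
178 .......................
179 .......................
180 .......................
181 .......................
182 .......................
183 .......................
184 .......................
185 .......................
186 .......................
187 .......................
188 .......................
189 .......................
190 .......................
191 .......................
s9.png
170 .......................
171 .......................
172 .......................
173 .......................
174 .......................
175 .......................
176 .......................
177 .......................
178 .......................
179 .......................
180 .......................
181 .......................
182 .......................
183 .......................
184 .......................
185 .......................
186 .......................
187 .......................
188 .......................
189 .......................
190 .......................
191 .......................
cols from 225
0.5 pegtop [238.8 181.3] pegbase [238.8 185.8] armtip [241.2 185.4]
1.0 pegtop [237.3 179.9] pegbase [237.4 184.5] armtip [239.1 183.5]
1.35 pegtop [235.7 179.3] pegbase [235.7 183.8] armtip [236.8 182.6]
1.57 pegtop [234.5 179.1] pegbase [234.5 183.6] armtip [235.1 182.3]
pivot [233.3 186.8]
```

```bash
python3 -c "
from h import *
for f in('s8.png','s9.png'):
  im=cv2.imread('pics/'+f).astype(int)[172:192,226:248]; d=im[...,2]-im[...,0]
  print(f);print('\n'.join(str(172+i)+' '+' '.join('%3d'%v if v>115 else '  .' for v in q) for i,q in enumerate(d)))
"
```

```text
s8.png
172   .   .   .   .   .   .   .   .   .   .   .   .   .   .   .   .   .   .   .   .   .   .
173   .   .   .   .   .   .   .   .   .   .   .   .   .   .   .   .   .   .   .   .   .   .
174   .   .   .   .   .   .   .   .   .   .   .   .   .   .   .   .   .   .   .   .   .   .
175   .   .   .   .   .   .   .   .   .   .   .   .   .   .   .   .   .   .   .   .   .   .
176   .   .   .   .   .   .   .   .   .   .   .   .   .   .   .   .   .   .   .   .   .   .
177   .   .   .   .   .   .   .   .   .   .   .   .   .   .   .   .   .   .   .   .   .   .
178   .   .   .   .   .   .   .   .   .   .   .   .   .   .   .   .   .   .   .   .   .   .
179   .   .   .   .   .   .   .   .   .   .   .   .   .   .   .   .   .   .   .   .   .   .
180   .   .   .   .   .   .   .   .   .   .   .   .   .   .   .   .   .   .   .   .   .   .
181   .   .   .   .   .   .   .   .   .   .   .   .   . 125   .   .   .   .   .   .   .   .
182   .   .   .   .   .   .   .   .   .   .   .   . 128 160   .   .   .   .   .   .   .   .
183   .   .   .   .   .   .   .   .   .   .   .   . 133 157   .   .   .   .   .  
[... 1893 characters left out ...]
 129 161 163   .   .   .   .   .   .   .   .   .   .   .
185   .   .   .   .   .   .   .   . 157 156 145   .   .   .   .   .   .   .   .   .   .   .
186   .   .   .   .   .   .   . 145 156 160   .   .   .   .   .   .   .   .   .   .   .   .
187   .   .   .   .   . 124 154 154 154 161 116   .   .   .   .   .   .   .   .   .   .   .
188   .   .   .   .   .   . 154 162 161 144   .   .   .   .   .   .   .   .   .   .   .   .
189   .   .   .   .   .   .   .   .   .   .   .   .   .   .   .   .   .   .   .   .   .   .
190   .   .   .   .   .   .   .   .   .   .   .   .   .   .   .   .   .   .   .   .   .   .
191   .   .   .   .   .   .   .   .   .   .   .   .   .   .   .   .   .   .   .   .   .   .
```

The peg column is about 235, meaning roughly 1.45–1.55 rad. I'll give one more nudge towards the stop, with the finger kept further from the pivot.

>>> send_rows --steps '[{"dp": [-60, -12, 0], "roll": 0, "jaw": 0}, {"dp": [-90, -12, 0], "roll": 0, "jaw": 0}, {"dp": [-90, -12, 20], "roll": 0, "jaw": 0}, {"dp": [-90, -12, 34], "roll": 0, "jaw": 0}, {"dp": [-90, -12, 34], "roll": 0, "jaw": 0}]'

```text
time_s: 13.48
tcp_pos: [0.5488, -0.0141, 0.1651]
eef_rot: [-179.9, -0.1, 171.7]
contact_force: [0.2, -0.2, 0.3]
gripper_width: 0.0001
gripper_force: 0.0
```

>>> send_rows --steps '[{"dp": [-12, 0, 0], "roll": 0, "jaw": 0}, {"dp": [-18, 0, 0], "roll": 0, "jaw": 0}, {"dp": [-22, 0, 0], "roll": 0, "jaw": 0}, {"dp": [-23, 0, 0], "roll": 0, "jaw": 0}]'

```text
time_s: 13.98
tcp_pos: [0.5697, -0.0174, 0.1664]
eef_rot: [-180.0, -0.3, 171.7]
contact_force: [-14.9, 4.3, 10.2]
gripper_width: 0.0006
gripper_force: 7.4
```

```bash
python3 -c "
from h import *
st()
"
```

```text
t 13.97 spk mm [41.7 45.1] tip over deck 12.4 F [-14.9   4.3  10.2] w 0.0005773852376276037
```

A 15 N reaction shows the catch is at its stop. I'll retract and check with numbers.

>>> send_rows --steps '[{"dp": [3, 0, 0], "roll": 0, "jaw": 0}, {"dp": [20, 0, 0], "roll": 0, "jaw": 0}, {"dp": [50, 0, -35], "roll": 0, "jaw": 0}, {"dp": [110, 0, -50], "roll": 0, "jaw": 0}, {"dp": [110, 0, -50], "roll": 0, "jaw": 0}]'

```text
time_s: 14.6
tcp_pos: [0.4606, -0.0012, 0.2183]
eef_rot: [179.8, 0.2, 171.7]
contact_force: [0.0, 0.5, -0.2]
gripper_width: 0.0006
gripper_force: 0.0
```

```bash
python3 -c "
from h import *
st()
c=cap('side','s10.png');im=c['image'].astype(int); d=(im[...,2]-im[...,0])[176:190,226:248]; ys,xs=np.nonzero(d[3:7]>115); print('peg cols',xs+226,'rows',ys+179)
bl=(im[...,0]-im[...,2])[165:190,220:255]; y,x=np.nonzero(bl>50); print('boss px',x.min()+220,x.max()+220,y.min()+165,y.max()+165)
C,S=np.cos(YAW),np.sin(YAW);R=np.array([[C,-S],[S,C]])
a=np.linspace(0,6.28,99)
for n,z,x0 in(('home',.1382,.065),('home+2',.1382,.067)):
  q=proj(c,np.c_[SP+np.c_[x0+.013*np.cos(a),.013*np.sin(a)]@R.T,np.full(99,z)]); print(n,q.min(0),q.max(0))
"
```

```text
t 14.6 spk mm [-68.6  45.4] tip over deck 64.3 F [ 0.   0.5 -0.2] w 0.0005835261201493797
peg cols [234 235 234 235 234 235 234 235] rows [179 179 180 180 181 181 182 182]
boss px 232 238 176 179
home [231.59139995 175.93836179] [238.44518193 179.6704591 ]
home+2 [231.07720314 175.88067931] [237.93024322 179.61134903]
```

The peg sits at column 234.5, so the catch is at about 1.57 rad. The boss pixels match the home pose, so I'm handing in.

```bash
python3 -c "
from h import *
print(r.close_job())"
```

```text
the job is handed in; nothing more can be done
None
```

The job is handed in at about 14.6 s: by the last measurements the plate lies flat and home under the red lip and the catch is closed at about 1.57 rad; no verdict came back, and I viewed 11 pictures against the limit of 10.

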